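Strip a corrosion coupon from its holder

TASK

Take the exposed steel test coupon off the coupon holder for drying, one part at a time: pull the stop collar straight off the end of the rod, past its spring detent, and lay it in the steel tray, then slide the white spacer off and lay it in the tray too. Then slide the coupon off and stand it on edge in a free slot of the white drying rack, without dropping it or letting it touch the bench or the tray, and leave the coupon already in the rack and the other things on the bench where they are.

Things in the scene. Friction and masses are not known exactly. Their poses are not given: they have to be found in the camera images.
- stand: Coupon holder, fixed: grey base plate (x = -45 to 55 mm, 70 wide, 12 high), aluminium post 26 x 34 mm, top at z = 156 mm, and a level steel rod 12 mm thick, axis at z = 130 mm. Origin on the bench under the rod, at the post's middle; +x runs along the rod to its free end at x = 124, z up. A fixed white shoulder, 30 mm diameter, covers the rod from x = 13 to 42; then coupon, spacer, collar lie close together.
- rod_tip (a point): Centre of the rod's free end face, on its axis, 130 mm above the bench. Parts come off past it.
- detent (a point): Spring ball, 8 mm, 16 mm inboard of the rod's end; this point is on the rod's underside, where the ball stands 2.6 mm out. Only the collar's bore is too narrow for it: the collar must be pulled straight along the rod over it, with about 3 to 8 N. Spacer and coupon pass it freely while they hang on the rod or are centred on it.
- collar: Stop collar: knurled steel ring, outside diameter 36 mm, 22 mm long, bore 13.5 mm, 0.13 kg. Origin at its centre; x is its axis, at the start along the stand's x. It hangs on the rod with its axis 0.75 mm below the rod's.
- spacer: Spacer: smooth white plastic sleeve, outside diameter 30 mm, 30 mm long, bore 17 mm, 0.035 kg. Origin at its centre; x is its axis. It hangs on the rod with its axis 2.5 mm below the rod's.
- coupon: The coupon to be taken: flat steel disc on the rod, diameter 44 mm, 8 mm thick, bore 17 mm, 0.08 kg. Origin at its centre; x is its axis. It hangs on the rod with its axis 2.5 mm below the rod's.
- rack: Drying rack, fixed: white foot 100 x 50 x 8 mm with a narrow slotted block, 88 mm long (x), 26 wide (y), top at z = 46 mm. Origin on the bench under its middle; z up. Slots at x = -30, 0 and 30 mm, 13 wide along x, open right through in y, for discs on edge with axis along x; V bottoms hold a coupon's centre at y = 0, z = 42 mm. Slot -30 holds another coupon; 0 and 30 are free.
- coupon_b: The other coupon, same disc (44 x 8 mm, loose), standing on edge in the rack's slot at x = -30 mm; to be left alone. Origin at its centre; x is its axis.
- tray: Shallow stainless tray, fixed to the bench, 140 mm (x) by 96 mm (y), wall 2 mm with a rolled rim whose top is at z = 20 mm, floor at z = 2 mm. Origin under its centre on the bench; z up.
- amber: Brown glass bottle, 60 mm diameter, 106 mm high, bystander. Origin under its centre.
- timer: Small lab timer, 62 x 62 x 16 mm, bystander. Origin under its centre.
- forceps: Steel forceps, 125 mm long, lying on the bench, bystander. Origin under their middle.
Mind the look-alikes: they are no part of the job. Leave any pink or yellow look-alike of the spacer alone.

How it is judged:
By the outcome, as a careful person would: the job done as asked, in the order asked, and still so for the second after the job is handed in, with the robot touching nothing.
It also fails if it takes over 67 s, if anything falls off the work surface, if the arm or the gripper's body presses on something with over 40 N, if the wrist force passes 120 N, or if a joint passes its speed limit or range.

ROBOT

A 7-joint arm with a two-finger parallel gripper is mounted at the origin on a cart in front of the work surface, level with it; the furniture and walls round the work are solid. World frame = base frame: x ahead of the robot, y to its left, z up, the work surface at z = 0. Lengths are in m, angles in rad, forces in N, time in s.
With the tool pointing down it reaches from about 0.4 to 0.925 m from the base axis. Payload 4.1 kg.
Tool frame: the origin (TCP) lies at the very end of the fingers, on their centre line; the grasp point (between the pads) lies 19 mm behind it; z points along the fingers, x is the direction in which the jaws open and shut, and the axes are right-handed (so a half turn about z gives the same grasp; the last joint's range is limited). The gripper opens to 85 mm and grips with 20 to 120 N. Pads are 22 mm wide; open, the fingers measure 114 mm over their backs; the gripper's body (76 mm by 85 mm) begins 54 mm behind the grasp point. The pads swing forward as they close: fully open they stand 13 mm farther back than shut.
Start: joints at [-1.388, 0.398, 0.045, 1.537, -0.019, 1.207, -0.051], TCP at [0.181, 0.624, 0.231] pointing down, gripper open.
Joint ranges: [-2.82, 2.82], [-0.49, 2.23], [-1.37, 1.46], [0, 2.46], [-1.36, 4.5], [0.23, 2], [-2.94, 2.94]. Speed limits (rad/s): [2.57, 2.57, 3.14, 3.14, 3.14, 3.14, 3.14].

INTERFACE

Orientations are given as [roll, pitch, yaw] about the fixed x, y, z axes, in that order (R = Rz(yaw) Ry(pitch) Rx(roll)).
In Python, from plant import env, snapshot, camera_params gives the robot as it stands.
- The arm moves only by the tool send_rows, never from a script. Its argument "commands" is one flat list of numbers, 4 for each row, row after row: the shift along the tool's x, y, z in m, then the turn about the tool's z in rad. In form: [x, y, z, roll, x, y, z, roll, ...]. A call has 1 to 5 rows; each row shifts and turns the commanded pose from where the row before left it, along the tool's axes as they then stand; what a row does not reach is not made up. A row lasts 1/12 s, in which the tool goes at most 41.7 mm and 7.16 degrees, less where a joint would pass 70% of its speed; a pose out of reach is approached as far as the arm can. A call is refused whole if a number of a shift passes 0.0417 or a number of a turn 0.125, either way. A call with a gripper value outside its range is refused whole. "jaw" is the opening, from 0 (shut) to 1 (fully open), set as the call begins (left out, the last holds). The fingers move at their own pace and stop on an object; "force" is the grip in N (left out, the last holds). Time passes only in rows, so rows that do not move let the fingers close. It gives the time, the measured TCP pose, the force and the opening at its end, in the units of the state.
- env.read_state(): the state, without advancing time (a new reading comes with each control period).
- snapshot(name): name is "scene" or "top" or "wrist"; returns the picture (400x640x3 uint8, blue, green, red); there is no depth.
- camera_params(name): a dict with "vertical_fov" (degrees; the focal length in pixels is half the picture's height over the tangent of half this angle, whatever the lens; pixels are square), "cx", "cy" (the principal point, pixels), "camera_from_world" (4x4, takes a point from world to camera coordinates). Camera axes: x right, y down, z forward; pixel columns grow to the right and rows downward; lengths in m; the calibration is good to about 2 mm. A picture is of the moment at which its call begins: read the wrist's pose just before it. camera_params takes no time and is no camera call; for the wrist camera it gives the pose at the moment of the call.
- env.hand_in(): hands the job in, once; it reports no verdict.
The state is a dict: "t": time; "joint_positions": joint angles; "joint_velocities": joint speeds; "effort": joint torques, N m; "tool_pos": TCP position; "orientation": TCP orientation; "force": force on the tool from outside, world axes, zero at the start; "torque": the same for the moment, N m; "gripper_width": finger opening in m.
Only numpy, scipy, OpenCV 4.12 (cv2) and the standard library are available. Lean on these libraries where they do the work, as an engineer would, in place of code of your own. Each camera call takes 0.05 s, during which the arm holds its last target. There are 200 camera calls.

## Working session

There is one attempt and no reset: what is moved stays moved. The work goes in short steps, Python scripts to look and compute and a tool call to move; the robot and the scene stay as the last step left them, time stands still between calls to the robot, and variables do not carry over. Pictures are saved under pics/ and viewed, about 8 in all and at most 12, crops included, and the job is handed in when it is done.

Besides the shell and the picture viewer there is one more tool, called after ">>>" as name(argument=value, ...) on one line, values as JSON. send_rows: Moves the arm, as the interface text tells. Its arguments: {"type":"object","properties":{"commands":{"type":"array"},"jaw":{"type":"number"},"force":{"type":"number"}},"required":["commands"]}

```bash
mkdir -p pics; ls
python3 - <<'E'
from plant import env, snapshot, camera_params
import cv2, numpy as np
s=env.read_state(); print(s)
for n in("scene","top","wrist"):
    im=snapshot(n); cv2.imwrite(f"pics/{n}0.png",im)
    p=camera_params(n); print(n,p["vertical_fov"],p["cx"],p["cy"],np.round(p["camera_from_world"],4).tolist())
a=cv2.imread("pics/scene0.png");b=cv2.imread("pics/top0.png")
E
```

```text
pics
{'t': 0.0, 'joint_positions': array([-1.38798751,  0.39922159,  0.04505403,  1.53787871, -0.01869025,
        1.20688025, -0.05069365]), 'joint_velocities': array([-0.00096656,  0.00015644,  0.00028897, -0.00037674,  0.00039535,
       -0.00191991, -0.00027329]), 'effort': array([-2.05349670e-05, -4.75125289e+01,  1.36442106e+00, -2.54224277e+01,
        1.15164591e-02,  9.04220680e-03, -2.55479883e-06]), 'tool_pos': array([0.1805799 , 0.62375848, 0.23024532]), 'orientation': array([3.14143857e+00, 1.96040145e-03, 1.28909072e+00]), 'force': array([-0.16654859, -0.39774414, -0.64552287]), 'torque': array([-0.05968702, -0.00025617,  0.00825778]), 'gripper_width': 0.08513577336829696}
scene 45.298361096147744 324.7835432297704 200.79902439148555 [[0.7911, -0.6113, 0.022, -0.4715], [-0.3556, -0.4887, -0.7967, 0.2536], [0.4978, 0.6224, -0.604, 0.7793], [0.0, 0.0, 0.0, 1.0]]
top 48.659345549822035 320.65751451591024 202.09786168788125 [[-0.0084, -1.0, -0.0035, -0.0383], [-0.9867, 0.0089, -0.1623, 0.5564], [0.1624, 0.0021, -0.9867, 0.8567], [0.0, 0.0, 0.0, 1.0]]
wrist 58.526284021841185 309.1273314198384 195.41853375137777 [[0.2772, 0.9608, -0.0015, -0.65], [0.9157, -0.2638, 0.3033, -0.0404], [0.291, -0.0854, -0.9529, 0.3796], [0.0, 0.0, 0.0, 1.0]]
```

View pics/scene0.png

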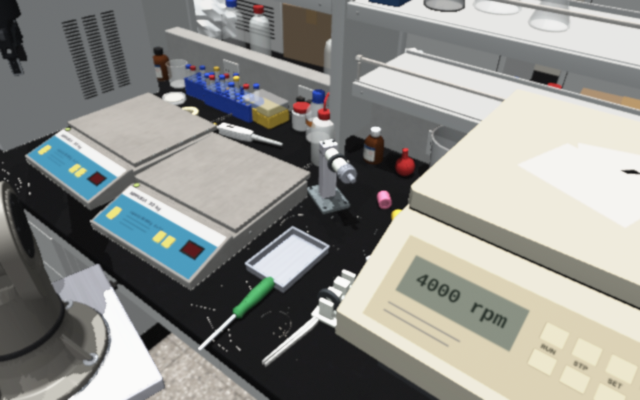

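View pics/top0.png

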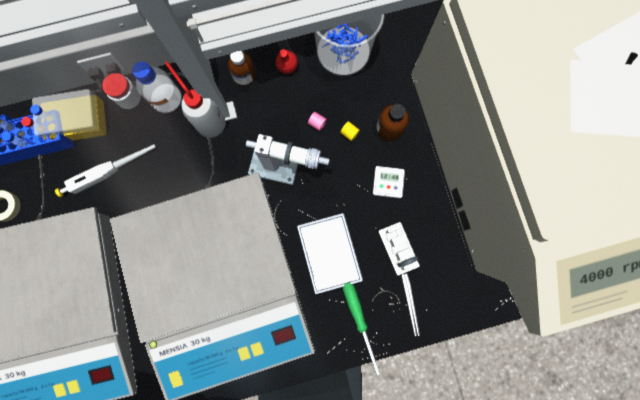

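Scene: the stand is at about (330,180) and its rod's free end points at (350,178). In the top view the stand is at (275,158), the rod tip near (328,161), the tray (330,253), the rack (400,248), the timer (389,181), amber (393,122), and the pink and yellow look-alikes are at (317,121) and (350,131). The forceps are near (411,305). I'll take one close crop.

```bash
cat > h.py <<'E'
import numpy as np, cv2
from plant import env, snapshot, camera_params
from scipy.spatial.transform import Rotation as Rn
def cam(n):
    p=camera_params(n); f=200/np.tan(np.radians(p["vertical_fov"]/2))
    return f,p["cx"],p["cy"],np.array(p["camera_from_world"])
def proj(c,P):
    f,cx,cy,T=c; P=np.atleast_2d(P)@T[:3,:3].T+T[:3,3]
    return np.c_[f*P[:,0]/P[:,2]+cx,f*P[:,1]/P[:,2]+cy]
def back(c,u,v,z):
    f,cx,cy,T=c; R,t=T[:3,:3],T[:3,3]; o=-R.T@t; d=R.T@np.array([(u-cx)/f,(v-cy)/f,1])
    return o+d*(z-o[2])/d[2]
E
python3 - <<'E'
from h import *
a=cv2.imread("pics/top0.png")
cv2.imwrite("pics/c1.png",cv2.resize(a[125:285,240:430],None,fx=4,fy=4,interpolation=cv2.INTER_CUBIC)[:600])
c=cam("top")
for u,v,z in((258,150,.15),(328,161,.13),(330,253,.02),(400,248,.046),(389,181,.016),(411,305,0)): print(u,v,back(c,u,v,z).round(4))
E
```

```text
258 150 [0.6369 0.0709 0.15  ]
328 161 [ 0.6201 -0.0577  0.13  ]
330 253 [ 0.4539 -0.0614  0.02  ]
400 248 [ 0.4614 -0.2012  0.046 ]
389 181 [ 0.605  -0.1885  0.016 ]
411 305 [ 0.3467 -0.2276  0.    ]
```

View pics/c1.png

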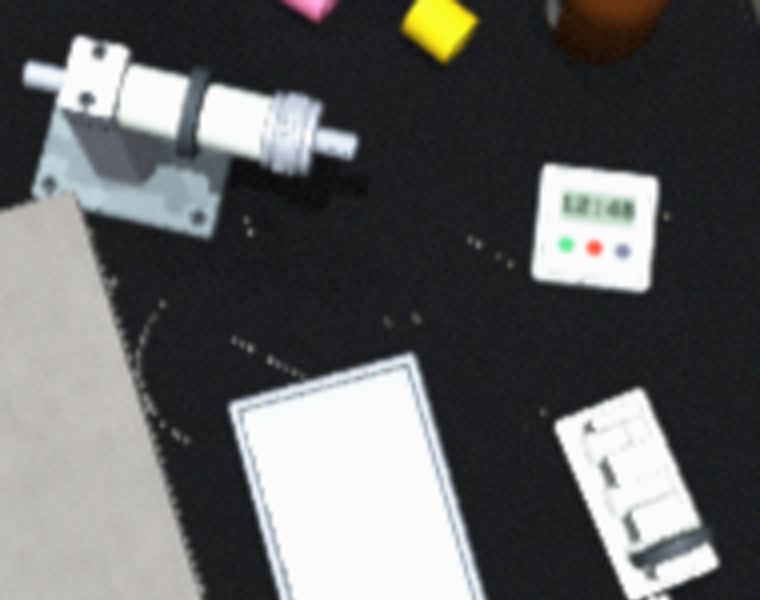

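```bash
cat >> h.py <<'E'
from scipy.optimize import least_squares
def fit(c,model,px,x0):
    model=np.array(model,float)/1000; px=np.array(px,float)
    def P(q):
        co,s=np.cos(q[2]),np.sin(q[2]); w=model.copy()
        w[:,0]=q[0]+co*model[:,0]-s*model[:,1]; w[:,1]=q[1]+s*model[:,0]+co*model[:,1]; return w
    r=least_squares(lambda q:(proj(c,P(q))-px).ravel(),x0,loss='soft_l1')
    print(r.x.round(4),"res px",(proj(c,P(r.x))-px).round(1).tolist()); return r.x
E
python3 - <<'E'
from h import *
c=cam("top"); C=lambda L:[((u+.5)/4-.5+240,(v+.5)/4-.5+125) for u,v in L]
fit(c,[(124,0,130),(-13,17,156),(13,17,156),(13,-17,156),(-13,-17,156),(55,-35,12),(-45,-35,12),(46,0,127.5)],
 C([(356,145),(75,36),(130,45),(117,115),(60,105),(212,238),(33,195),(193,112)]),[.63,.05,-1.78])
fit(c,[(50,25,8),(50,-25,8),(-50,-25,8)],C([(556,425),(643,389),(718,565)]),[.46,-.2,.35])
a=cv2.imread("pics/top0.png"); g=a[205:300,290:370].min(2); m=(g>120).astype(np.uint8)
k=cv2.connectedComponentsWithStats(m); i=1+k[2][1:,4].argmax(); pts=np.argwhere(k[1]==i)[:,::-1].astype(np.float32)+[290,205]
b=cv2.boxPoints(cv2.minAreaRect(pts.astype(np.float32))); print(b)
w=np.array([back(c,*p,.02) for p in b]); print(w.round(4),w.mean(0), [np.linalg.norm(w[j]-w[j-1]) for j in range(4)])
E
```

```text
[ 0.6478  0.0609 -1.798 ] res px [[0.5, 0.2], [0.0, -0.6], [0.0, 0.1], [-1.1, 0.1], [-0.7, -0.3], [0.5, -0.2], [-0.2, 0.6], [0.9, 0.1]]
[ 0.463  -0.2054  0.3723] res px [[-0.2, -0.3], [-0.1, -0.1], [0.4, 0.4]]
[[295.72488 225.57738]
 [343.30496 212.19547]
 [362.543   280.5973 ]
 [314.96292 293.9792 ]]
[[ 0.5112  0.0092  0.02  ]
 [ 0.5385 -0.0902  0.02  ]
 [ 0.3974 -0.127   0.02  ]
 [ 0.3715 -0.0299  0.02  ]] [ 0.45465543 -0.05948656  0.02      ] [np.float64(0.14511783237869744), np.float64(0.10306680744236779), np.float64(0.14577323407097875), np.float64(0.10051027463750672)]
```

```bash
cat >> h.py <<'E'
def yaw_of(s): return s["orientation"][2]
def plan(target,yaw,n,s=None):
    """print n tool-frame rows (shift then turn) from present pose to target"""
    s=s or env.read_state(); p=np.array(s["tool_pos"]); y=yaw_of(s)
    dy=(yaw-y+np.pi)%(2*np.pi)-np.pi; d=(np.array(target)-p)/n; out=[]
    for i in range(n):
        R=Rn.from_euler('xyz',[np.pi,0,y+dy*i/n]).as_matrix(); out.append(np.r_[R.T@d,-dy/n])
    for j in range(0,n,5): print([round(float(v),4) for r in out[j:j+5] for v in r])
E
python3 - <<'E'
from h import *
plan([.6273,-.0278,.255],-.2273,20)
E
```

```text
[-0.0251, 0.0305, -0.0012, 0.0758, -0.0227, 0.0323, -0.0012, 0.0758, -0.0202, 0.034, -0.0012, 0.0758, -0.0176, 0.0354, -0.0012, 0.0758, -0.0148, 0.0366, -0.0012, 0.0758]
[-0.012, 0.0376, -0.0012, 0.0758, -0.0091, 0.0384, -0.0012, 0.0758, -0.0062, 0.039, -0.0012, 0.0758, -0.0032, 0.0394, -0.0012, 0.0758, -0.0002, 0.0395, -0.0012, 0.0758]
[0.0028, 0.0394, -0.0012, 0.0758, 0.0057, 0.0391, -0.0012, 0.0758, 0.0087, 0.0385, -0.0012, 0.0758, 0.0116, 0.0378, -0.0012, 0.0758, 0.0144, 0.0368, -0.0012, 0.0758]
[0.0172, 0.0356, -0.0012, 0.0758, 0.0198, 0.0342, -0.0012, 0.0758, 0.0223, 0.0326, -0.0012, 0.0758, 0.0247, 0.0308, -0.0012, 0.0758, 0.027, 0.0288, -0.0012, 0.0758]
```

>>> send_rows(commands=[-0.025, 0.0305, -0.001, 0.076, -0.0227, 0.0323, -0.001, 0.076, -0.02, 0.034, -0.001, 0.076, -0.0176, 0.0354, -0.001, 0.076, -0.0148, 0.0366, -0.001, 0.076])

```text
t: 0.57
tool_pos: [0.2932, 0.4598, 0.2361]
orientation: [3.142, 0.0, 0.906]
force: [1.7, 1.1, -1.0]
gripper_width: 0.0856
```

>>> send_rows(commands=[-0.012, 0.0376, -0.001, 0.076, -0.009, 0.0384, -0.001, 0.076, -0.0062, 0.039, -0.001, 0.076, -0.0032, 0.0394, -0.001, 0.076, 0, 0.0395, -0.001, 0.076])

```text
t: 0.98
tool_pos: [0.4047, 0.297, 0.2413]
orientation: [-3.141, -0.0, 0.526]
force: [0.8, 0.5, 0.1]
gripper_width: 0.0855
```

>>> send_rows(commands=[0.0028, 0.0394, -0.001, 0.076, 0.0057, 0.0391, -0.001, 0.076, 0.0087, 0.0385, -0.001, 0.076, 0.0116, 0.0378, -0.001, 0.076, 0.0144, 0.0368, -0.001, 0.076])

```text
t: 1.4
tool_pos: [0.5161, 0.134, 0.2464]
orientation: [-3.141, -0.0, 0.146]
force: [0.1, -0.4, 0.7]
gripper_width: 0.0853
```

>>> send_rows(commands=[0.0172, 0.0356, -0.001, 0.076, 0.0198, 0.0342, -0.001, 0.076, 0.0223, 0.0326, -0.001, 0.076, 0.0247, 0.0308, -0.001, 0.076, 0.027, 0.0288, -0.001, 0.075])

```text
t: 1.82
tool_pos: [0.6273, -0.0289, 0.2511]
orientation: [-3.141, 0.0, -0.233]
force: [0.2, -0.4, 0.3]
gripper_width: 0.0859
```

>>> send_rows(commands=[0, 0, 0, 0, 0, 0, 0, 0])

```text
t: 1.98
tool_pos: [0.6269, -0.0308, 0.2507]
orientation: [3.139, 0.0, -0.235]
force: [-0.8, 0.4, -0.5]
gripper_width: 0.0852
```

Run:
```python
from h import *
s=env.read_state(); print(s["t"],s["tool_pos"],s["orientation"],s["joint_positions"].round(2),s["force"])
c=cam("wrist"); im=snapshot("wrist"); np.save("c.npy",np.array([0])); 
import pickle; pickle.dump(c,open("c.pkl","wb")); cv2.imwrite("pics/w1.png",im)
q=[.6478,.0609,-1.798]
d=np.array([np.cos(q[2]),np.sin(q[2])])
for x in (42,50,80,102,124): print(x,proj(c,[q[0]+d[0]*x/1e3,q[1]+d[1]*x/1e3,.13]).round(1))
```

```text
1.9833 [ 0.62689608 -0.0308356   0.25073925] [ 3.13948027e+00  3.18113767e-04 -2.35051134e-01] [-0.51  0.41  0.67  1.58 -0.26  1.24 -0.03] [-0.78674457  0.36014608 -0.54464617]
42 [[307.5 119.5]]
50 [[307.6 130.6]]
80 [[307.9 170.5]]
102 [[308.1 198.1]]
124 [[308.4 224.4]]
```

View pics/w1.png

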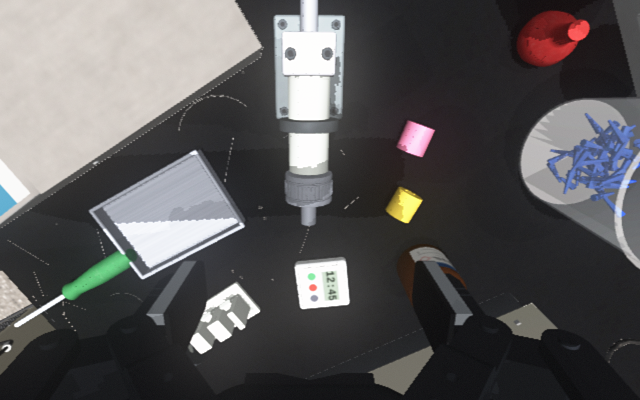

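Wrist view: the choice is confirmed. Down the rod come the white shoulder (308,97), the dark coupon (308,126), the white spacer (308,152), the knurled collar (309,188) and the tip (309,225), which my pose predicts at (308.4,224.4). The look-alikes are pink (416,138) and yellow (404,204), and I'll leave them alone.

Run:
```python
from h import *
plan([.6275,-.0279,.113],-.2273,5)
```

```text
[0.0002, -0.0001, 0.0275, -0.0008, 0.0002, -0.0001, 0.0275, -0.0008, 0.0002, -0.0001, 0.0275, -0.0008, 0.0002, -0.0001, 0.0275, -0.0008, 0.0002, -0.0001, 0.0275, -0.0008]
```

>>> send_rows(commands=[0, 0, 0.0275, -0.001, 0, 0, 0.0275, -0.001, 0, 0, 0.0275, -0.001, 0, 0, 0.0275, -0.001, 0.001, 0, 0.0275, -0.001], jaw=0.7)

```text
t: 2.45
tool_pos: [0.6268, -0.0247, 0.1126]
orientation: [-3.14, 0.001, -0.221]
force: [-0.1, -0.1, 0.4]
gripper_width: 0.0601
```

>>> send_rows(commands=[0, 0, 0, 0, 0, 0, 0, 0, 0, 0, 0, 0])

```text
t: 2.7
tool_pos: [0.6285, -0.0267, 0.1154]
orientation: [-3.14, -0.002, -0.223]
force: [0.1, -1.0, 0.5]
gripper_width: 0.06
```

>>> send_rows(commands=[0, 0, 0, 0, 0, 0, 0, 0, 0, 0, 0, 0, 0, 0, 0, 0, 0, 0, 0, 0], jaw=0, force=50)

```text
t: 3.12
tool_pos: [0.6275, -0.0272, 0.1154]
orientation: [-3.14, 0.001, -0.225]
force: [-4.4, 1.9, 6.6]
gripper_width: 0.0342
```

>>> send_rows(commands=[0, 0, 0, 0, 0, 0, 0, 0, 0, 0, 0, 0])

```text
t: 3.37
tool_pos: [0.6274, -0.0271, 0.1154]
orientation: [-3.14, 0.001, -0.225]
force: [-3.3, 1.3, 7.4]
gripper_width: 0.0344
```

Width 34.4 mm and +7 N upward mean the pads grip above the collar's diameter, so I'll regrip lower.

>>> send_rows(commands=[0, 0, 0, 0, 0, 0, 0, 0, 0, 0, 0.004, 0, 0, 0, 0.004, 0, 0, 0, 0, 0], jaw=0.6)

```text
t: 3.78
tool_pos: [0.627, -0.0277, 0.1046]
orientation: [3.141, 0.002, -0.225]
force: [-0.2, -0.3, -0.8]
gripper_width: 0.0509
```

>>> send_rows(commands=[0, 0, 0, 0, 0, 0, 0, 0, 0, 0, 0, 0, 0, 0, 0, 0, 0, 0, 0, 0], jaw=0)

```text
t: 4.2
tool_pos: [0.6274, -0.0277, 0.1056]
orientation: [3.142, 0.001, -0.225]
force: [-1.1, 0.6, -2.2]
gripper_width: 0.0347
```

>>> send_rows(commands=[0, 0, 0, 0, 0, 0, 0, 0, 0, 0, 0, 0])

```text
t: 4.45
tool_pos: [0.6275, -0.0277, 0.1057]
orientation: [-3.142, 0.0, -0.225]
force: [-1.1, -0.3, -1.4]
gripper_width: 0.0347
```

>>> send_rows(commands=[0, 0.006, 0, 0, 0, 0.006, 0, 0, 0, 0.006, 0, 0, 0, 0.006, 0, 0, 0, 0.006, 0, 0])

```text
t: 4.87
tool_pos: [0.6204, -0.0579, 0.1058]
orientation: [3.141, 0.001, -0.225]
force: [-2.2, 1.6, 0.6]
gripper_width: 0.0347
```

>>> send_rows(commands=[0, 0.008, 0, 0, 0, 0.008, 0, 0, 0, 0.008, 0, 0, 0, 0.008, 0, 0, 0, 0.008, 0, 0])

```text
t: 5.28
tool_pos: [0.6122, -0.0978, 0.1061]
orientation: [3.141, -0.001, -0.226]
force: [-0.3, 0.6, -1.2]
gripper_width: 0.0346
```

>>> send_rows(commands=[0, 0, 0, 0, 0, 0, 0, 0])

```text
t: 5.45
tool_pos: [0.612, -0.097, 0.1059]
orientation: [3.141, -0.001, -0.227]
force: [0.4, 0.7, -1.0]
gripper_width: 0.0345
```

Run:
```python
from h import *
s=env.read_state(); print(s["tool_pos"],s["gripper_width"],s["force"])
im=snapshot("wrist"); cv2.imwrite("pics/w2.png",im)
```

```text
[ 0.61204418 -0.09702672  0.10592877] 0.0344939393735007 [ 0.40009091  0.70242491 -0.96008132]
```

View pics/w2.png

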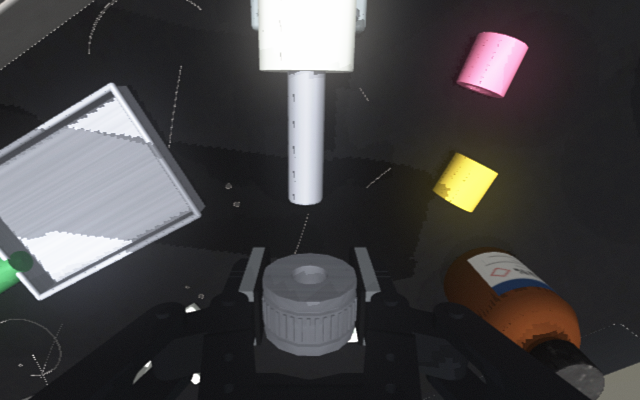

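The collar is off and held (308,305), and the rod end is bare at (306,200). Next I'll carry it to the tray.

Run:
```python
from h import *
plan([.4305,-.066,.11],.262,10)
```

```text
[-0.0184, 0.0011, -0.0004, -0.0487, -0.0184, 0.0002, -0.0004, -0.0487, -0.0184, -0.0007, -0.0004, -0.0487, -0.0184, -0.0016, -0.0004, -0.0487, -0.0183, -0.0024, -0.0004, -0.0487]
[-0.0181, -0.0033, -0.0004, -0.0487, -0.0179, -0.0042, -0.0004, -0.0487, -0.0177, -0.0051, -0.0004, -0.0487, -0.0174, -0.0059, -0.0004, -0.0487, -0.0171, -0.0068, -0.0004, -0.0487]
```

>>> send_rows(commands=[-0.0184, 0.001, 0, -0.049, -0.0184, 0, 0, -0.049, -0.0184, -0.0007, 0, -0.049, -0.0184, -0.0016, 0, -0.049, -0.0183, -0.0024, 0, -0.049])

```text
t: 5.92
tool_pos: [0.5207, -0.0796, 0.1058]
orientation: [-3.141, -0.0, 0.024]
force: [0.8, -0.1, -1.0]
gripper_width: 0.0343
```

>>> send_rows(commands=[-0.018, -0.0033, 0, -0.049, -0.018, -0.0042, 0, -0.049, -0.0177, -0.005, 0, -0.049, -0.0174, -0.006, 0, -0.049, -0.017, -0.0068, 0, -0.049])

```text
t: 6.33
tool_pos: [0.43, -0.0651, 0.1059]
orientation: [-3.141, -0.001, 0.269]
force: [-0.2, -0.5, -1.1]
gripper_width: 0.0346
```

>>> send_rows(commands=[0, 0, 0.025, 0, 0, 0, 0.025, 0, 0, 0, 0.02, 0, 0, 0, 0.01, 0, 0, 0, 0.006, 0])

```text
t: 6.75
tool_pos: [0.43, -0.0654, 0.0188]
orientation: [-3.141, 0.002, 0.266]
force: [-0.7, -0.8, -0.9]
gripper_width: 0.0346
```

>>> send_rows(commands=[0, 0, 0, 0, 0, 0, 0, 0])

```text
t: 6.92
tool_pos: [0.4312, -0.0659, 0.0202]
orientation: [3.141, -0.001, 0.265]
force: [-0.0, -0.4, -1.2]
gripper_width: 0.0346
```

>>> send_rows(commands=[0, 0, 0.006, 0, 0, 0, 0.005, 0, 0, 0, 0.003, 0, 0, 0, 0, 0])

```text
t: 7.25
tool_pos: [0.4301, -0.0657, 0.0054]
orientation: [-3.141, 0.001, 0.265]
force: [0.6, -0.5, -1.8]
gripper_width: 0.0343
```

>>> send_rows(commands=[0, 0, 0.001, 0, 0, 0, 0.001, 0, 0, 0, 0, 0])

```text
t: 7.5
tool_pos: [0.4305, -0.0658, 0.0037]
orientation: [-3.141, -0.0, 0.265]
force: [-1.1, -0.0, -0.6]
gripper_width: 0.0345
```

>>> send_rows(commands=[0, 0, 0.001, 0, 0, 0, 0.001, 0, 0, 0, 0, 0])

```text
t: 7.75
tool_pos: [0.4304, -0.0658, 0.0017]
orientation: [-3.141, 0.0, 0.265]
force: [-0.8, -0.5, -1.5]
gripper_width: 0.0349
```

>>> send_rows(commands=[0, 0, 0, 0, 0, 0, 0, 0, 0, 0, 0, 0, 0, 0, 0, 0], jaw=0.53)

```text
t: 8.08
tool_pos: [0.4307, -0.0658, 0.0019]
orientation: [-3.142, -0.0, 0.265]
force: [-0.0, -0.3, 0.1]
gripper_width: 0.0452
```

>>> send_rows(commands=[0, 0, -0.01, 0, 0, 0, -0.02, 0, 0, 0, -0.03, 0, 0, 0, -0.04, 0, 0, 0, -0.04, 0])

```text
t: 8.5
tool_pos: [0.4294, -0.0663, 0.1433]
orientation: [3.141, 0.002, 0.264]
force: [0.9, 0.7, -0.4]
gripper_width: 0.045
```

Run:
```python
from h import *
s=env.read_state(); print(s["tool_pos"],s["gripper_width"],s["force"])
b=snapshot("wrist")
cv2.imwrite("pics/w3.png",b)
print("spacer grasp"); q=[.6478,.0609,-1.798]; d=[np.cos(q[2]),np.sin(q[2])]
plan([q[0]+.065*d[0]+.0003,q[1]+.065*d[1],.20],-.2273,10)
```

```text
[ 0.42937739 -0.06633938  0.1433423 ] 0.045002732938631614 [ 0.93172431  0.70522797 -0.4270421 ]
spacer grasp
[0.0208, -0.0011, -0.0049, 0.049, 0.0207, -0.0021, -0.0049, 0.049, 0.0206, -0.0031, -0.0049, 0.049, 0.0204, -0.0041, -0.0049, 0.049, 0.0202, -0.0051, -0.0049, 0.049]
[0.0199, -0.0061, -0.0049, 0.049, 0.0196, -0.0071, -0.0049, 0.049, 0.0192, -0.008, -0.0049, 0.049, 0.0188, -0.009, -0.0049, 0.049, 0.0184, -0.0099, -0.0049, 0.049]
```

View pics/w3.png

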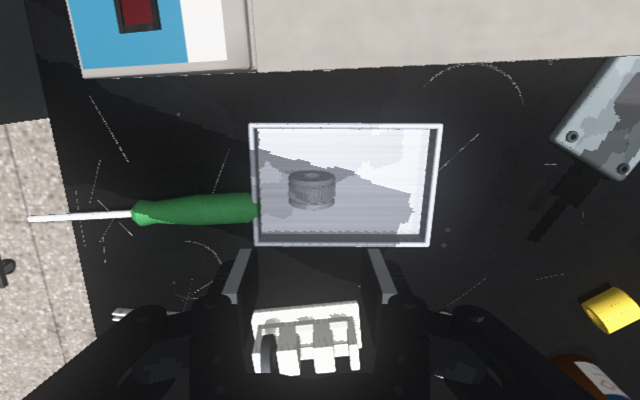

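The collar lies in the tray at (312,190). The rack is at (305,340), with its coupon in the left slot (267,355). Next is the spacer.

>>> send_rows(commands=[0.0208, -0.001, -0.01, 0.049, 0.0207, -0.002, -0.01, 0.049, 0.0206, -0.003, -0.01, 0.049, 0.0204, -0.004, -0.01, 0.049, 0.0202, -0.005, -0.009, 0.049], jaw=0.65)

```text
t: 8.97
tool_pos: [0.5303, -0.0336, 0.1922]
orientation: [-3.141, -0.001, 0.017]
force: [-0.4, -1.6, 1.1]
gripper_width: 0.0553
```

>>> send_rows(commands=[0.02, -0.006, 0, 0.049, 0.0196, -0.007, 0, 0.049, 0.0192, -0.008, 0, 0.049, 0.0188, -0.009, 0, 0.049, 0.0184, -0.01, 0, 0.049])

```text
t: 9.38
tool_pos: [0.6293, -0.0011, 0.1915]
orientation: [-3.142, -0.0, -0.227]
force: [1.1, 0.5, -0.4]
gripper_width: 0.0557
```

>>> send_rows(commands=[0, 0, 0, 0, 0, 0, 0, 0, 0, 0, 0, 0])

```text
t: 9.63
tool_pos: [0.6278, -0.0021, 0.191]
orientation: [3.141, 0.001, -0.225]
force: [0.8, -0.3, 0.5]
gripper_width: 0.0557
```

Run:
```python
from h import *
s=env.read_state(); print(s["tool_pos"],s["orientation"],s["gripper_width"],s["force"])
q=[.6478,.0609,-1.798]; d=[np.cos(q[2]),np.sin(q[2])]
plan([q[0]+.065*d[0]+.0003,q[1]+.065*d[1],.1115],-.2273,4)
```

```text
[ 0.62775101 -0.00208077  0.19100241] [ 3.14097462e+00  7.28617338e-04 -2.25135641e-01] 0.055703898827437114 [ 0.80568776 -0.28709161  0.5180671 ]
[0.0014, -0.0002, 0.0199, 0.0005, 0.0014, -0.0002, 0.0199, 0.0005, 0.0014, -0.0002, 0.0199, 0.0005, 0.0014, -0.0002, 0.0199, 0.0005]
```

>>> send_rows(commands=[0.005, 0, 0, 0, 0, 0, 0.02, 0, 0, 0, 0.02, 0, 0, 0, 0.02, 0, 0, 0, 0.02, 0])

```text
t: 10.05
tool_pos: [0.6332, -0.0031, 0.1106]
orientation: [-3.141, -0.001, -0.226]
force: [0.4, 0.1, 0.4]
gripper_width: 0.0557
```

>>> send_rows(commands=[0, 0, 0, 0, 0, 0, 0, 0])

```text
t: 10.22
tool_pos: [0.6325, -0.003, 0.1105]
orientation: [3.141, 0.002, -0.226]
force: [-0.1, 0.1, 0.1]
gripper_width: 0.0553
```

>>> send_rows(commands=[0, 0, 0, 0, 0, 0, 0, 0, 0, 0, 0, 0, 0, 0, 0, 0, 0, 0, 0, 0], jaw=0, force=30)

```text
t: 10.63
tool_pos: [0.6344, -0.0028, 0.1126]
orientation: [-3.141, -0.002, -0.225]
force: [-1.1, -0.1, 6.3]
gripper_width: 0.0286
```

>>> send_rows(commands=[0, 0, 0, 0, 0, 0, 0, 0, 0, 0, 0, 0])

```text
t: 10.88
tool_pos: [0.6344, -0.0028, 0.1126]
orientation: [-3.141, -0.002, -0.225]
force: [-0.2, -0.1, 6.6]
gripper_width: 0.0286
```

>>> send_rows(commands=[0, 0, -0.001, 0, 0, 0, 0, 0, 0, 0, 0, 0])

```text
t: 11.13
tool_pos: [0.6338, -0.0025, 0.1123]
orientation: [-3.141, -0.001, -0.225]
force: [0.8, -0.3, 2.9]
gripper_width: 0.0285
```

>>> send_rows(commands=[0, 0, -0.001, 0, 0, 0, 0, 0, 0, 0, 0, 0])

```text
t: 11.38
tool_pos: [0.6331, -0.0024, 0.1124]
orientation: [3.142, 0.001, -0.225]
force: [-0.4, 0.0, -0.6]
gripper_width: 0.0286
```

>>> send_rows(commands=[0, 0, -0.001, 0, 0, 0.01, 0, 0, 0, 0.01, 0, 0, 0, 0.01, 0, 0, 0, 0.01, 0, 0])

```text
t: 11.8
tool_pos: [0.624, -0.0436, 0.1138]
orientation: [3.141, -0.0, -0.226]
force: [-0.8, -0.4, -0.8]
gripper_width: 0.0284
```

>>> send_rows(commands=[0, 0.01, 0, 0, 0, 0.01, 0, 0, 0, 0.01, 0, 0, 0, 0.01, 0, 0, 0, 0.01, 0, 0])

```text
t: 12.22
tool_pos: [0.6131, -0.0913, 0.1138]
orientation: [-3.141, -0.0, -0.225]
force: [0.3, 0.8, -0.2]
gripper_width: 0.0284
```

>>> send_rows(commands=[0, 0.01, 0, 0, 0, 0.01, 0, 0, 0, 0, 0, 0, 0, 0, 0, 0])

```text
t: 12.55
tool_pos: [0.6088, -0.1106, 0.1138]
orientation: [-3.141, -0.0, -0.226]
force: [0.5, 0.8, -0.6]
gripper_width: 0.0286
```

Run:
```python
from h import *
s=env.read_state(); print(s["tool_pos"],s["orientation"],s["gripper_width"],s["force"])
a=snapshot("wrist"); b=snapshot("top")[190:310,270:430]
cv2.imwrite("pics/w4.png",np.hstack([cv2.resize(a,(480,300)),cv2.resize(b,(320,240)).repeat(1,0)[:240] if 0 else cv2.copyMakeBorder(cv2.resize(b,(320,240)),0,60,0,0,0)]))
plan([.4885,-.0504,.11],.262,10)
```

```text
[ 0.60877184 -0.11060993  0.11384819] [-3.14148601e+00 -1.07615365e-04 -2.26450983e-01] 0.028550847721562085 [ 0.5252918   0.76002771 -0.62745897]
[-0.0131, -0.003, 0.0004, -0.0486, -0.0129, -0.0037, 0.0004, -0.0486, -0.0127, -0.0043, 0.0004, -0.0486, -0.0125, -0.0049, 0.0004, -0.0486, -0.0122, -0.0055, 0.0004, -0.0486]
[-0.012, -0.0061, 0.0004, -0.0486, -0.0116, -0.0067, 0.0004, -0.0486, -0.0113, -0.0072, 0.0004, -0.0486, -0.0109, -0.0078, 0.0004, -0.0486, -0.0106, -0.0083, 0.0004, -0.0486]
```

View pics/w4.png

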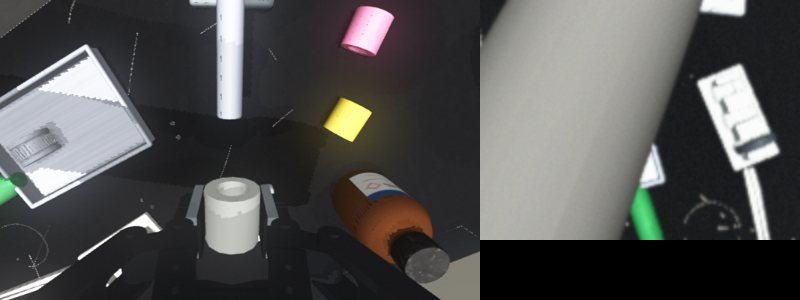

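The spacer is held and clear of the rod, and the collar sits in the tray's low-x half. Carrying the spacer over.

>>> send_rows(commands=[-0.013, 0, 0, -0.049, -0.013, 0, 0, -0.049, -0.0127, -0.0025, 0, -0.049, -0.0125, -0.0055, 0, -0.049, -0.0122, -0.007, 0, -0.049])

```text
t: 13.07
tool_pos: [0.5468, -0.0857, 0.1138]
orientation: [-3.141, -0.0, 0.023]
force: [-0.0, -0.7, -0.4]
gripper_width: 0.0287
```

>>> send_rows(commands=[-0.012, -0.0075, 0, -0.049, -0.0116, -0.008, 0, -0.049, -0.0113, -0.0085, 0, -0.049, -0.011, -0.009, 0, -0.048, -0.0106, -0.0095, 0, -0.048])

```text
t: 13.48
tool_pos: [0.4856, -0.0498, 0.1139]
orientation: [-3.141, -0.001, 0.267]
force: [-0.6, -0.5, -0.6]
gripper_width: 0.0288
```

>>> send_rows(commands=[0, 0, 0.03, 0, 0, 0, 0.03, 0, 0, 0, 0.02, 0, 0, 0, 0.01, 0, 0, 0, 0, 0])

```text
t: 13.9
tool_pos: [0.4844, -0.0503, 0.022]
orientation: [-3.14, 0.004, 0.264]
force: [0.4, 0.7, 0.7]
gripper_width: 0.0289
```

>>> send_rows(commands=[0, 0, 0, 0, 0, 0, 0, 0])

```text
t: 14.07
tool_pos: [0.4873, -0.051, 0.0249]
orientation: [3.141, -0.002, 0.263]
force: [-0.1, 0.4, -0.7]
gripper_width: 0.0288
```

>>> send_rows(commands=[0, 0, 0.008, 0, 0, 0, 0.006, 0, 0, 0, 0.004, 0, 0, 0, 0.001, 0, 0, 0, 0, 0])

```text
t: 14.48
tool_pos: [0.4856, -0.0511, 0.0044]
orientation: [-3.141, 0.001, 0.263]
force: [0.5, 0.2, 0.0]
gripper_width: 0.0286
```

>>> send_rows(commands=[0, 0, 0.001, 0, 0, 0, 0, 0])

```text
t: 14.65
tool_pos: [0.486, -0.0511, 0.0038]
orientation: [-3.142, -0.0, 0.263]
force: [0.1, 0.5, -0.1]
gripper_width: 0.0289
```

>>> send_rows(commands=[0, 0, 0.001, 0, 0, 0, 0, 0])

```text
t: 14.82
tool_pos: [0.486, -0.0511, 0.0028]
orientation: [-3.142, -0.0, 0.263]
force: [0.1, -0.9, -0.6]
gripper_width: 0.0288
```

>>> send_rows(commands=[0, 0, 0, 0, 0, 0, 0, 0, 0, 0, 0, 0], jaw=0.45)

```text
t: 15.07
tool_pos: [0.4861, -0.0511, 0.0029]
orientation: [-3.142, -0.0, 0.263]
force: [0.9, 0.1, 0.3]
gripper_width: 0.0383
```

>>> send_rows(commands=[0, 0, -0.01, 0, 0, 0, -0.03, 0, 0, 0, -0.04, 0, 0, 0, -0.04, 0, 0, 0, -0.04, 0])

```text
t: 15.48
tool_pos: [0.4853, -0.0515, 0.1651]
orientation: [3.141, 0.0, 0.262]
force: [1.4, -0.1, 0.5]
gripper_width: 0.0387
```

>>> send_rows(commands=[0, 0.02, -0.03, 0, 0, 0.03, -0.03, 0, 0, 0, 0, 0, 0, 0, 0, 0, 0, 0, 0, 0], jaw=0.8)

```text
t: 15.9
tool_pos: [0.4981, -0.0985, 0.2221]
orientation: [-3.14, 0.0, 0.263]
force: [0.2, 1.5, -0.2]
gripper_width: 0.0683
```

Run:
```python
from h import *
import pickle
s=env.read_state(); print(s["tool_pos"],s["orientation"],s["gripper_width"],s["force"])
c=cam("wrist"); a=snapshot("wrist"); pickle.dump(c,open("c5.pkl","wb"))
cv2.imwrite("pics/w5.png",cv2.resize(a,None,fx=1.25,fy=1.25,interpolation=cv2.INTER_CUBIC)); cv2.imwrite("pics/w5raw.png",a)
q=np.array([.463,-.2054,.3723]); 
for m in [(50,25,8),(50,-25,8),(-50,-25,8),(-50,25,8),(44,13,46),(-44,13,46),(30,0,42),(-30,0,64)]:
    co,si=np.cos(q[2]),np.sin(q[2]); m=np.array(m)/1e3
    print(proj(c,[q[0]+co*m[0]-si*m[1],q[1]+si*m[0]+co*m[1],m[2]]).round(1)*1.25)
```

```text
[ 0.49813894 -0.0984957   0.22214018] [-3.14048475e+00  3.12302369e-04  2.62591770e-01] 0.06826697226602112 [ 0.17492899  1.47114149 -0.22502009]
[[368.375 276.   ]]
[[375.125 327.875]]
[[264.75  338.625]]
[[253.625 287.625]]
[[360.625 308.75 ]]
[[250.5  319.75]]
[[345.75  322.875]]
[[265.125 344.125]]
```

View pics/w5.png

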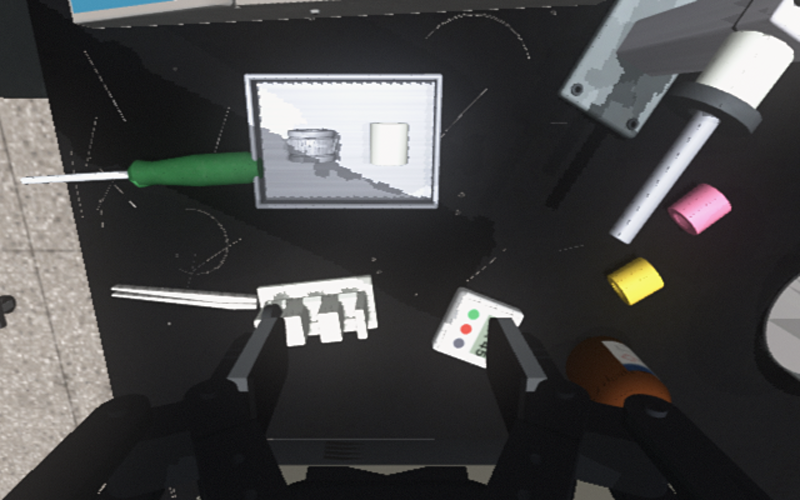

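Both parts lie in the tray: the collar at (313,145) and the spacer at (388,144) in the 1.25x picture. The rack's free slots are near (325,320) and (355,315). A zoom on the rack will refine its pose.

Run:
```python
from h import *
a=cv2.imread("pics/w5raw.png")[212:282,195:310]
a=(255*(a/255.)**0.8).astype(np.uint8)
cv2.imwrite("pics/c6.png",cv2.resize(a,None,fx=6.5,fy=6.5,interpolation=cv2.INTER_CUBIC))
```

```text
(no output)
```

View pics/c6.png

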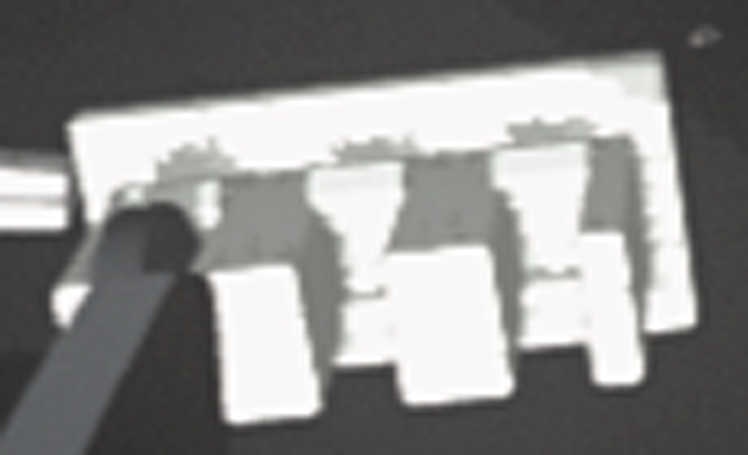

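Run:
```python
from h import *
import pickle
c=pickle.load(open("c5.pkl","rb")); C=lambda L:[((u+.5)/6.5-.5+195,(v+.5)/6.5-.5+212) for u,v in L]
m=[(-6.5,13,46),(-6.5,-13,46),(6.5,13,46),(23.5,13,46),(23.5,-13,46),(6.5,-13,46),(36.5,13,46),(44,13,46),(44,-13,46),(36.5,-13,46),(-50,25,8),(50,25,8),(50,-25,8)]
p=[(296,262),(320,412),(385,252),(487,247),(513,395),(402,404),(580,235),(628,232),(642,380),(595,384),(70,120),(662,57),(693,327)]
fit(c,m,C(p),[.463,-.2054,.372])
fit(c,m[:10],C(p[:10]),[.463,-.2054,.372])
# stand check with tip & shoulder from the w5 pic
for x in (124,): 
    q=[.6478,.0609,-1.798]; print(proj(c,[q[0]+np.cos(q[2])*x/1e3,q[1]+np.sin(q[2])*x/1e3,.13])*1.25,"seen ~ 622,237")
```

```text
[ 0.4649 -0.2046  0.3675] res px [[-0.3, -0.1], [0.2, 0.0], [-0.9, 0.2], [0.5, -0.7], [0.0, -0.1], [0.4, 0.1], [-0.7, -0.1], [-0.5, -0.3], [0.4, 0.3], [0.2, 0.4], [-0.5, -0.4], [0.2, 0.4], [0.6, 0.4]]
[ 0.4649 -0.2045  0.3591] res px [[-0.1, -0.3], [0.1, -0.1], [-0.8, 0.1], [0.7, -0.6], [-0.0, -0.0], [0.3, 0.0], [-0.5, 0.1], [-0.3, -0.1], [0.4, 0.5], [0.2, 0.6]]
[[616.64133316 240.66981505]] seen ~ 622,237
```

Run:
```python
from h import *
plan([.6374,.0161,.19],-.2273,10)
```

```text
[0.0165, -0.0074, 0.0031, 0.0491, 0.0161, -0.0082, 0.0031, 0.0491, 0.0157, -0.0089, 0.0031, 0.0491, 0.0152, -0.0097, 0.0031, 0.0491, 0.0147, -0.0104, 0.0031, 0.0491]
[0.0142, -0.0111, 0.0031, 0.0491, 0.0136, -0.0118, 0.0031, 0.0491, 0.013, -0.0125, 0.0031, 0.0491, 0.0124, -0.0131, 0.0031, 0.0491, 0.0117, -0.0137, 0.0031, 0.0491]
```

>>> send_rows(commands=[0.0165, -0.0074, 0.003, 0.049, 0.016, -0.008, 0.003, 0.049, 0.0157, -0.009, 0.003, 0.049, 0.0152, -0.0097, 0.003, 0.049, 0.0147, -0.0104, 0.003, 0.049])

```text
t: 16.37
tool_pos: [0.5679, -0.04, 0.2053]
orientation: [-3.141, 0.004, 0.017]
force: [-0.7, -0.6, 1.0]
gripper_width: 0.0681
```

>>> send_rows(commands=[0.0142, -0.011, 0.003, 0.049, 0.0136, -0.0118, 0.003, 0.049, 0.013, -0.0125, 0.003, 0.049, 0.0124, -0.013, 0.003, 0.049, 0.0117, -0.0137, 0.003, 0.049])

```text
t: 16.78
tool_pos: [0.6376, 0.0168, 0.19]
orientation: [3.141, 0.004, -0.228]
force: [0.1, -0.9, -1.1]
gripper_width: 0.0684
```

>>> send_rows(commands=[0, 0, 0, 0, 0, 0, 0, 0, 0, 0, 0, 0])

```text
t: 17.03
tool_pos: [0.6371, 0.0145, 0.1911]
orientation: [3.14, 0.003, -0.226]
force: [-0.5, 1.0, 0.5]
gripper_width: 0.0686
```

Run:
```python
from h import *
s=env.read_state(); print(s["tool_pos"],s["orientation"],s["gripper_width"],s["force"])
plan([.6374,.0161,.1065],-.2273,1)
c=cam("wrist"); a=snapshot("wrist"); cv2.imwrite("pics/w7raw.png",a)
q=[.6478,.0609,-1.798]; d=[np.cos(q[2]),np.sin(q[2])]
for x,z in ((42,.13),(42,.1495),(50,.1495),(124,.13)): print(x,z,proj(c,[q[0]+d[0]*x/1e3,q[1]+d[1]*x/1e3,z]).round(1))
```

```text
[0.63709095 0.01449922 0.19111553] [ 3.14024820e+00  2.67923460e-03 -2.26277575e-01] 0.06858945837720871 [-0.4976393   0.99087507  0.48102011]
[-0.0001, -0.0016, 0.0846, 0.001]
42 0.13 [[308.4 207.8]]
42 0.1495 [[308.2 219.7]]
50 0.1495 [[308.2 233. ]]
124 0.13 [[308.3 322.1]]
```

View pics/w7raw.png

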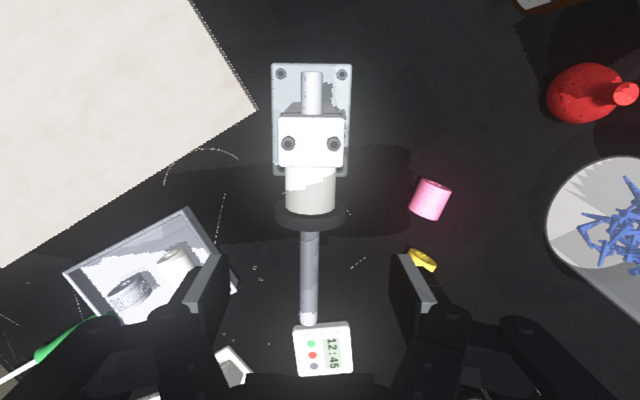

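Run:
```python
from h import *
a=cv2.cvtColor(cv2.imread("pics/w7raw.png"),6)
print([(v,int(a[v,305:313].mean())) for v in range(204,240,1)])
print([(v,int(a[v,306:310].mean())) for v in range(314,332)])
for v in (222,215): print(v,[(u,int(a[v,u])) for u in list(range(268,282))+list(range(338,352))])
```

```text
[(204, 228), (205, 228), (206, 228), (207, 228), (208, 228), (209, 228), (210, 228), (211, 228), (212, 228), (213, 228), (214, 195), (215, 85), (216, 66), (217, 68), (218, 70), (219, 83), (220, 82), (221, 81), (222, 81), (223, 81), (224, 81), (225, 80), (226, 79), (227, 78), (228, 77), (229, 75), (230, 75), (231, 90), (232, 145), (233, 155), (234, 153), (235, 153), (236, 153), (237, 153), (238, 152), (239, 149)]
[(314, 251), (315, 250), (316, 250), (317, 250), (318, 250), (319, 250), (320, 250), (321, 250), (322, 250), (323, 251), (324, 252), (325, 250), (326, 179), (327, 148), (328, 167), (329, 233), (330, 251), (331, 252)]
222 [(268, 46), (269, 43), (270, 44), (271, 47), (272, 44), (273, 47), (274, 45), (275, 50), (276, 56), (277, 60), (278, 62), (279, 64), (280, 67), (281, 66), (338, 70), (339, 70), (340, 67), (341, 66), (342, 64), (343, 59), (344, 52), (345, 49), (346, 50), (347, 50), (348, 47), (349, 48), (350, 48), (351, 48)]
215 [(268, 49), (269, 49), (270, 48), (271, 50), (272, 48), (273, 52), (274, 55), (275, 58), (276, 63), (277, 63), (278, 65), (279, 66), (280, 69), (281, 69), (338, 76), (339, 74), (340, 74), (341, 69), (342, 69), (343, 66), (344, 65), (345, 56), (346, 56), (347, 52), (348, 53), (349, 62), (350, 64), (351, 50)]
```

The coupon is at (309,222), within about 1 mm of the prediction. I'll go down and grip it across its diameter.

>>> send_rows(commands=[0, -0.002, 0, 0, 0, 0, 0.025, 0, 0, 0, 0.025, 0, 0, 0, 0.025, 0, 0, 0, 0.0095, 0])

```text
t: 17.5
tool_pos: [0.6362, 0.0166, 0.1047]
orientation: [3.14, 0.005, -0.227]
force: [-1.9, 0.3, 0.8]
gripper_width: 0.0683
```

>>> send_rows(commands=[0, 0, 0, 0, 0, 0, 0, 0, 0, 0, 0, 0])

```text
t: 17.75
tool_pos: [0.6402, 0.0164, 0.1096]
orientation: [-3.141, -0.003, -0.227]
force: [-0.1, -0.8, 0.1]
gripper_width: 0.0683
```

>>> send_rows(commands=[0, 0, 0, 0, 0, 0, 0, 0, 0, 0, 0, 0, 0, 0, 0, 0, 0, 0, 0, 0], jaw=0, force=45)

```text
t: 18.17
tool_pos: [0.6394, 0.0168, 0.1091]
orientation: [-3.141, -0.001, -0.227]
force: [-2.8, 0.6, 5.8]
gripper_width: 0.0421
```

>>> send_rows(commands=[0, 0, 0, 0, 0, 0, 0, 0, 0, 0, 0, 0])

```text
t: 18.42
tool_pos: [0.6394, 0.0168, 0.1091]
orientation: [-3.141, -0.001, -0.227]
force: [-2.2, 0.2, 6.9]
gripper_width: 0.0423
```

>>> send_rows(commands=[0, 0, -0.001, 0, 0, 0, -0.001, 0, 0, 0, 0, 0, 0, 0, 0, 0])

```text
t: 18.75
tool_pos: [0.6389, 0.0168, 0.1095]
orientation: [3.142, 0.0, -0.227]
force: [-0.4, 0.3, -0.7]
gripper_width: 0.042
```

>>> send_rows(commands=[-0.001, 0, 0, 0, 0, 0, 0, 0, 0, 0, 0, 0])

```text
t: 19.0
tool_pos: [0.6378, 0.017, 0.1096]
orientation: [3.142, 0.0, -0.227]
force: [0.8, -0.3, -1.1]
gripper_width: 0.0421
```

>>> send_rows(commands=[0, 0, -0.0012, 0, 0, 0.006, 0, 0, 0, 0.01, 0, 0, 0, 0.01, 0, 0, 0, 0.01, 0, 0])

```text
t: 19.42
tool_pos: [0.6294, -0.02, 0.1111]
orientation: [3.141, -0.0, -0.228]
force: [-0.2, 0.1, -0.5]
gripper_width: 0.042
```

>>> send_rows(commands=[0, 0.009, 0, 0, 0, 0.008, 0, 0, 0, 0.008, 0, 0, 0, 0.008, 0, 0, 0, 0.008, 0, 0])

```text
t: 19.83
tool_pos: [0.6205, -0.0588, 0.111]
orientation: [-3.141, -0.0, -0.227]
force: [-0.3, 0.8, -0.5]
gripper_width: 0.0419
```

>>> send_rows(commands=[0, 0.01, 0, 0, 0, 0.01, 0, 0, 0, 0.01, 0, 0, 0, 0, 0, 0, 0, 0, 0, 0])

```text
t: 20.25
tool_pos: [0.6137, -0.0883, 0.1111]
orientation: [-3.142, -0.0, -0.229]
force: [-0.3, 0.6, -1.2]
gripper_width: 0.0422
```

Run:
```python
from h import *
import pickle
s=env.read_state(); print(s["tool_pos"],s["orientation"],s["gripper_width"],s["force"])
c=cam("wrist"); a=snapshot("wrist"); cv2.imwrite("pics/w8.png",a)
# expected coupon band for axial offsets in tool y
R=Rn.from_euler('xyz',s["orientation"]).as_matrix(); p=s["tool_pos"]
for y in (-.004,0,.004): 
  for z in (-.020,): print(y,proj(c,p+R@np.array([0,y,z-.022])).round(1), proj(c,p+R@np.array([.022,y,z])).round(1),proj(c,p+R@np.array([-.022,y,z])).round(1))
```

```text
[ 0.61371691 -0.08832481  0.11107083] [-3.14152507e+00 -1.42208797e-04 -2.28728509e-01] 0.04221018780373012 [-0.27099617  0.57551928 -1.24531681]
-0.004 [[307.2 317.4]] [[363.9 282. ]] [[251.2 281.9]]
0 [[307.2 327.5]] [[363.4 290.9]] [[251.7 290.8]]
0.004 [[307.2 337.4]] [[362.9 299.7]] [[252.2 299.6]]
```

View pics/w8.png

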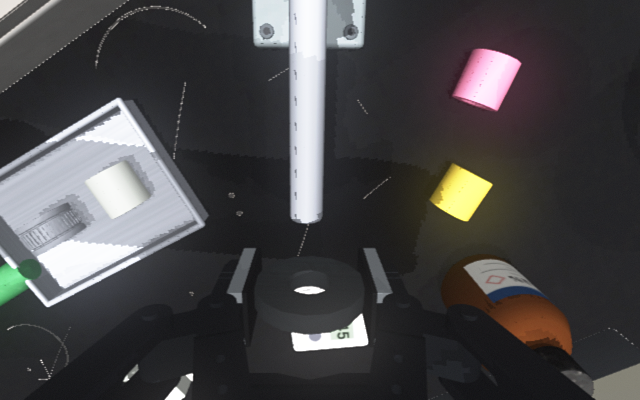

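Run:
```python
from h import *
s=env.read_state(); c=cam("wrist"); a=cv2.imread("pics/w8.png")
q=[.6478,.0609,-1.798]; d=[np.cos(q[2]),np.sin(q[2])]
print("tip",proj(c,[[q[0]+d[0]*.124,q[1]+d[1]*.124,z] for z in (.124,.130,.136)]).round(1))
R=Rn.from_euler('xyz',s["orientation"]).as_matrix(); p=s["tool_pos"]
t=np.linspace(0,2*np.pi,200)
big=cv2.resize(a[235:345,230:385],None,fx=5,fy=5,interpolation=cv2.INTER_CUBIC); big=np.clip(big*1.8,0,255).astype(np.uint8)
for r,y,col in ((.022,-.004,(0,0,255)),(.0085,-.004,(0,0,255)),(.022,.004,(0,255,0))):
    P=p+(R@np.array([r*np.cos(t),0*t+y,-.018+r*np.sin(t)])).T
    cv2.polylines(big,[np.int32((proj(c,P)-[230,235])*5)],True,col,1)
cv2.imwrite("pics/c9.png",big)
```

```text
tip [[306.5 218.2]
 [306.4 224. ]
 [306.3 230.4]]
```

View pics/c9.png

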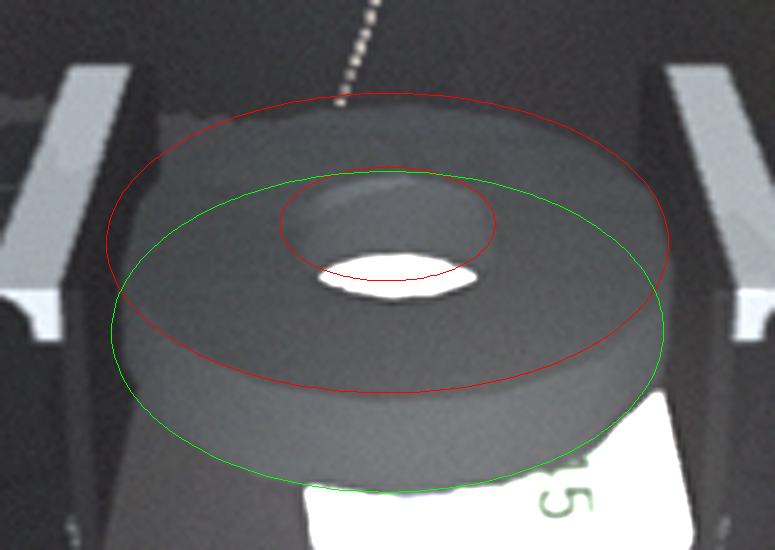

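The overlay shows the coupon held level and square, within about 1 mm of where it should be in the jaws. Next, carry it to rack slot +30.

Run:
```python
from h import *
plan([.4934,-.1937,.112],-1.205,10)
```

```text
[-0.0093, 0.0131, -0.0001, 0.0978, -0.008, 0.0139, -0.0001, 0.0978, -0.0066, 0.0147, -0.0001, 0.0978, -0.0052, 0.0152, -0.0001, 0.0978, -0.0037, 0.0157, -0.0001, 0.0978]
[-0.0021, 0.0159, -0.0001, 0.0978, -0.0005, 0.0161, -0.0001, 0.0978, 0.001, 0.0161, -0.0001, 0.0978, 0.0026, 0.0159, -0.0001, 0.0978, 0.0041, 0.0155, -0.0001, 0.0978]
```

>>> send_rows(commands=[-0.0093, 0.013, 0, 0.098, -0.008, 0.014, 0, 0.098, -0.0066, 0.0147, 0, 0.098, -0.0052, 0.0152, 0, 0.098, -0.0037, 0.0157, 0, 0.098])

```text
t: 20.72
tool_pos: [0.5536, -0.1397, 0.1109]
orientation: [-3.141, 0.0, -0.72]
force: [-0.1, -0.9, -0.7]
gripper_width: 0.042
```

>>> send_rows(commands=[-0.002, 0.016, 0, 0.098, -0.0005, 0.016, 0, 0.098, 0.001, 0.016, 0, 0.098, 0.0026, 0.016, 0, 0.098, 0.004, 0.0155, 0, 0.098])

```text
t: 21.13
tool_pos: [0.4934, -0.193, 0.111]
orientation: [-3.141, 0.0, -1.21]
force: [0.7, -0.6, -0.2]
gripper_width: 0.0422
```

>>> send_rows(commands=[0, 0, 0, 0, 0, 0, 0, 0, 0, 0, 0, 0])

```text
t: 21.38
tool_pos: [0.4946, -0.1923, 0.111]
orientation: [-3.14, 0.0, -1.203]
force: [1.0, -0.9, -0.8]
gripper_width: 0.0417
```

Run:
```python
from h import *
s=env.read_state(); print(s["tool_pos"],s["orientation"],s["gripper_width"],s["force"],s["joint_positions"].round(2))
plan([.4934,-.1937,.066],-1.205,1)
```

```text
[ 0.49455655 -0.1923088   0.11098288] [-3.14041737e+00  3.94262493e-04 -1.20342180e+00] 0.04172108029118848 [ 1.03508514 -0.93071317 -0.76797714] [-0.4   0.45  0.87  1.97 -0.43  0.92 -0.51]
[0.0009, 0.0016, 0.045, 0.0016]
```

The viewer is used up at 12 pictures, so from here I'll verify numerically: sample brightness along rack lines in fresh wrist pictures.

```bash
cat >> h.py <<'E'
QR=np.array([.4649,-.2046,.366])
def rk(m,q=QR):
    m=np.atleast_2d(m)/1e3; co,s=np.cos(q[2]),np.sin(q[2])
    return np.c_[q[0]+co*m[:,0]-s*m[:,1],q[1]+s*m[:,0]+co*m[:,1],m[:,2]]
def prof(c,g,pts):
    uv=proj(c,rk(pts)).astype(np.float32)
    return cv2.remap(g,uv[:,0].reshape(1,-1),uv[:,1].reshape(1,-1),cv2.INTER_LINEAR)[0]
E
python3 - <<'E'
from h import *
import pickle
c=cam("wrist"); a=snapshot("wrist"); cv2.imwrite("pics/w10.png",a); g=cv2.cvtColor(a,6); pickle.dump(c,open("c10.pkl","wb"))
print(proj(c,rk([(44,0,46),(50,0,8),(30,0,46),(44,13,46),(44,-13,46)])).round(1).tolist())
for y in(-11,-6,0,6,11):
    xs=np.arange(24,62); print("z46 y",y,list(zip(xs.tolist(),prof(c,g,[(x,y,46) for x in xs]).tolist())))
for y in(-20,20):
    xs=np.arange(36,62); print("z8 y",y,list(zip(xs.tolist(),prof(c,g,[(x,y,8) for x in xs]).tolist())))
E
```

```text
[[311.0, 196.3], [310.8, 171.8], [311.0, 217.7], [289.8, 196.3], [332.3, 196.4]]
z46 y -11 [(24, 129), (25, 125), (26, 125), (27, 125), (28, 125), (29, 125), (30, 124), (31, 135), (32, 196), (33, 205), (34, 184), (35, 177), (36, 157), (37, 156), (38, 186), (39, 188), (40, 190), (41, 190), (42, 192), (43, 185), (44, 141), (45, 125), (46, 124), (47, 124), (48, 122), (49, 123), (50, 122), (51, 133), (52, 147), (53, 142), (54, 169), (55, 188), (56, 188), (57, 188), (58, 184), (59, 161), (60, 111), (61, 33)]
z46 y -6 [(24, 127), (25, 125), (26, 126), (27, 126), (28, 125), (29, 125), (30, 126), (31, 126), (32, 127), (33, 134), (34, 147), (35, 182), (36, 171), (37, 160), (38, 187), (39, 187), (40, 189), (41, 191), (42, 192), (43, 186), (44, 138), (45, 125), (46, 126), (47, 124), (48, 125), (49, 125), (50, 124), (51, 122), (52, 122), (53, 122), (54, 160), (55, 188), (56, 188), (57, 187), (58, 185), (59, 159), (60, 109), (61, 33)]
z46 y 0 [(24, 125), (25, 126), (26, 128), (27, 125), (28, 125), (29, 126), (30, 126), (31, 125), (32, 126), (33, 123), (34, 141), (35, 185), (36, 176), (37, 166), (
[... 980 characters left out ...]
, (50, 133), (51, 152), (52, 169), (53, 159), (54, 182), (55, 188), (56, 188), (57, 187), (58, 183), (59, 144), (60, 83), (61, 29)]
z8 y -20 [(36, 188), (37, 189), (38, 187), (39, 187), (40, 188), (41, 188), (42, 187), (43, 187), (44, 187), (45, 198), (46, 226), (47, 231), (48, 228), (49, 214), (50, 156), (51, 88), (52, 31), (53, 31), (54, 30), (55, 31), (56, 30), (57, 31), (58, 31), (59, 29), (60, 29), (61, 29)]
z8 y 20 [(36, 188), (37, 188), (38, 187), (39, 187), (40, 187), (41, 189), (42, 187), (43, 187), (44, 187), (45, 187), (46, 187), (47, 187), (48, 184), (49, 164), (50, 124), (51, 59), (52, 26), (53, 26), (54, 26), (55, 25), (56, 25), (57, 23), (58, 24), (59, 25), (60, 24), (61, 24)]
```

Run:
```python
from h import *
import pickle
c=pickle.load(open("c10.pkl","rb")); g=cv2.cvtColor(cv2.imread("pics/w10.png"),6)
for x,z,r in((40,46,range(9,17)),(40,46,range(-17,-9)),(47,8,range(21,29)),(47,8,range(-29,-21))):
    print(x,z,list(zip(r,prof(c,g,[(x,y,z) for y in r]).tolist())))
s=env.read_state(); print(s["tool_pos"],s["orientation"][2])
w=rk((30,0,42))[0]; print(w); plan([w[0]+.0006,w[1]+.0002,.068],-1.205,1)
```

```text
40 46 [(9, 188), (10, 187), (11, 185), (12, 160), (13, 159), (14, 147), (15, 146), (16, 181)]
40 46 [(-17, 228), (-16, 178), (-15, 144), (-14, 163), (-13, 159), (-12, 184), (-11, 190), (-10, 189)]
47 8 [(21, 188), (22, 187), (23, 179), (24, 132), (25, 51), (26, 26), (27, 27), (28, 26)]
47 8 [(-29, 29), (-28, 29), (-27, 28), (-26, 34), (-25, 125), (-24, 175), (-23, 188), (-22, 187)]
[ 0.49464307 -0.19225436  0.11096566] -1.2032284596766876
[ 0.49291299 -0.1938635   0.042     ]
[0.0009, 0.0016, 0.043, 0.0018]
```

>>> send_rows(commands=[0.0013, 0.0013, 0, 0.002, 0, 0, 0.015, 0, 0, 0, 0.015, 0, 0, 0, 0.01, 0, 0, 0, 0.003, 0])

```text
t: 21.85
tool_pos: [0.4919, -0.1943, 0.0663]
orientation: [3.139, 0.002, -1.208]
force: [0.3, 0.5, -0.3]
gripper_width: 0.0418
```

>>> send_rows(commands=[0, 0, 0, 0, 0, 0, 0, 0, 0, 0, 0, 0, 0, 0, 0, 0])

```text
t: 22.18
tool_pos: [0.4931, -0.1955, 0.0686]
orientation: [-3.14, -0.001, -1.209]
force: [-0.5, -0.3, -0.2]
gripper_width: 0.0421
```

Run:
```python
from h import *
s=env.read_state(); print(s["tool_pos"],s["orientation"],s["force"])
w=rk((30.3,-.4,42))[0]; plan([w[0]+.0005,w[1]+.0002,.026],-1.205,1)
```

```text
[ 0.49313086 -0.19552993  0.06863155] [-3.14031774e+00 -6.55066256e-04 -1.20889118e+00] [-0.53681167 -0.27475927 -0.20098636]
[-0.0012, -0.0012, 0.0426, -0.0039]
```

>>> send_rows(commands=[-0.001, -0.0012, 0, -0.004, 0, 0, 0.005, 0, 0, 0, 0.005, 0, 0, 0, 0.004, 0, 0, 0, 0, 0])

```text
t: 22.6
tool_pos: [0.4925, -0.1935, 0.0528]
orientation: [3.14, 0.001, -1.205]
force: [0.5, 0.4, -0.5]
gripper_width: 0.0423
```

>>> send_rows(commands=[0, 0, 0, 0, 0, 0, 0, 0])

```text
t: 22.77
tool_pos: [0.4933, -0.1941, 0.0539]
orientation: [3.141, 0.0, -1.205]
force: [-0.6, -0.7, -0.3]
gripper_width: 0.042
```

Run:
```python
from h import *
s=env.read_state(); print(s["tool_pos"],s["orientation"],s["force"])
w=rk((30.3,-.4,42))[0]; plan([w[0]+.0005,w[1]+.0002,.026],-1.205,1)
```

```text
[ 0.49325822 -0.19405329  0.05385964] [ 3.14145734e+00  4.88024664e-05 -1.20509740e+00] [-0.64074773 -0.69626527 -0.29543049]
[0.0001, -0.0006, 0.0279, -0.0001]
```

>>> send_rows(commands=[0, -0.0005, 0.004, 0, 0, 0, 0.004, 0, 0, 0, 0.004, 0, 0, 0, 0.003, 0, 0, 0, 0, 0])

```text
t: 23.18
tool_pos: [0.4932, -0.1935, 0.0381]
orientation: [3.14, 0.001, -1.205]
force: [-0.2, -0.3, -0.6]
gripper_width: 0.0421
```

>>> send_rows(commands=[0, 0, 0, 0])

```text
t: 23.27
tool_pos: [0.4936, -0.1937, 0.0386]
orientation: [3.141, 0.0, -1.205]
force: [-0.3, 0.7, -1.2]
gripper_width: 0.0419
```

>>> send_rows(commands=[0, 0, 0.003, 0, 0, 0, 0.003, 0, 0, 0, 0.003, 0, 0, 0, 0, 0])

```text
t: 23.6
tool_pos: [0.4934, -0.1935, 0.0293]
orientation: [3.141, 0.001, -1.205]
force: [0.0, 0.9, 0.2]
gripper_width: 0.0424
```

>>> send_rows(commands=[0, 0, 0.0015, 0, 0, 0, 0.0015, 0, 0, 0, 0, 0])

```text
t: 23.85
tool_pos: [0.4937, -0.1937, 0.0267]
orientation: [3.141, 0.0, -1.205]
force: [1.0, 0.7, -0.3]
gripper_width: 0.0422
```

>>> send_rows(commands=[0, 0, 0.001, 0, 0, 0, 0, 0])

```text
t: 24.02
tool_pos: [0.4938, -0.1937, 0.0259]
orientation: [-3.142, 0.0, -1.205]
force: [0.4, -0.1, -1.4]
gripper_width: 0.0419
```

>>> send_rows(commands=[0, 0, 0.001, 0, 0, 0, 0, 0])

```text
t: 24.18
tool_pos: [0.4937, -0.1937, 0.0249]
orientation: [-3.142, 0.0, -1.205]
force: [0.1, 1.1, -1.1]
gripper_width: 0.0421
```

>>> send_rows(commands=[0, 0, 0.001, 0, 0, 0, 0, 0])

```text
t: 24.35
tool_pos: [0.4939, -0.1938, 0.0239]
orientation: [-3.141, -0.0, -1.205]
force: [0.2, -0.1, -0.5]
gripper_width: 0.0424
```

>>> send_rows(commands=[0, 0, 0.0007, 0, 0, 0, 0, 0])

```text
t: 24.52
tool_pos: [0.4941, -0.1941, 0.0235]
orientation: [-3.141, -0.001, -1.205]
force: [0.0, -0.5, 1.6]
gripper_width: 0.0422
```

Contact is felt exactly at seating height, with force z turning positive. Releasing now.

>>> send_rows(commands=[0, 0, 0, 0, 0, 0, 0, 0, 0, 0, 0, 0, 0, 0, 0, 0, 0, 0, 0, 0], jaw=0.66)

```text
t: 24.93
tool_pos: [0.4937, -0.1937, 0.0232]
orientation: [3.142, 0.0, -1.205]
force: [-0.7, 0.8, -1.0]
gripper_width: 0.0566
```

>>> send_rows(commands=[0, 0, -0.005, 0, 0, 0, -0.01, 0, 0, 0, -0.02, 0, 0, 0, -0.03, 0, 0, 0, -0.03, 0])

```text
t: 25.35
tool_pos: [0.4931, -0.1939, 0.1196]
orientation: [3.14, 0.001, -1.206]
force: [0.0, 0.5, 0.4]
gripper_width: 0.0566
```

>>> send_rows(commands=[0, 0, -0.03, 0, 0, 0, -0.03, 0, 0, 0, 0, 0, 0, 0, 0, 0, 0, 0, 0, 0])

```text
t: 25.77
tool_pos: [0.4935, -0.1934, 0.1783]
orientation: [-3.141, 0.001, -1.205]
force: [0.9, 0.2, -0.9]
gripper_width: 0.0563
```

Run:
```python
from h import *
s=env.read_state(); print(s["tool_pos"],s["gripper_width"],s["force"])
c=cam("wrist"); a=snapshot("wrist"); cv2.imwrite("pics/w11.png",a); g=cv2.cvtColor(a,6)
r=range(-44,60,1)
# rim top of standing coupon at z=64; dark bands expected at x=-34..-26 and 26..34
print("z64 y0",[(x,int(v)) for x,v in zip(r,prof(c,g,[(x,0,64) for x in r]))])
print("rows",proj(c,rk([(x,0,64) for x in (-34,-26,-4,4,26,34)])).round(0).tolist())
r2=range(-30,31,2)
for x in (30,-30,0): print("x",x,"along y z56",[(y,int(v)) for y,v in zip(r2,prof(c,g,[(x+4,y,56) for y in r2]))])
```

```text
[ 0.49347646 -0.19344137  0.17831464] 0.056300839001856576 [ 0.88044906  0.19596823 -0.93042175]
z64 y0 [(-44, 42), (-43, 43), (-42, 43), (-41, 43), (-40, 42), (-39, 42), (-38, 42), (-37, 42), (-36, 44), (-35, 67), (-34, 99), (-33, 101), (-32, 100), (-31, 104), (-30, 104), (-29, 104), (-28, 104), (-27, 60), (-26, 43), (-25, 45), (-24, 46), (-23, 45), (-22, 45), (-21, 66), (-20, 98), (-19, 65), (-18, 55), (-17, 56), (-16, 66), (-15, 167), (-14, 246), (-13, 251), (-12, 248), (-11, 238), (-10, 229), (-9, 229), (-8, 229), (-7, 229), (-6, 228), (-5, 229), (-4, 230), (-3, 230), (-2, 231), (-1, 232), (0, 218), (1, 150), (2, 128), (3, 127), (4, 128), (5, 128), (6, 126), (7, 127), (8, 127), (9, 127), (10, 128), (11, 135), (12, 181), (13, 204), (14, 226), (15, 229), (16, 229), (17, 229), (18, 230), (19, 230), (20, 230), (21, 230), (22, 230), (23, 230), (24, 231), (25, 233), (26, 235), (27, 120), (28, 61), (29, 59), (30, 60), (31, 59), (32, 60), (33, 58), (34, 59), (35, 48), (36, 46), (37, 46), (38, 49), (39, 55), (40, 54), (41, 83), (42, 171), (43, 187), (44, 188), (45, 187), (46, 186), (47, 1
[... 562 characters left out ...]
 (30, 30)]
x -30 along y z56 [(-30, 42), (-28, 42), (-26, 42), (-24, 42), (-22, 44), (-20, 58), (-18, 47), (-16, 44), (-14, 43), (-12, 45), (-10, 44), (-8, 45), (-6, 44), (-4, 45), (-2, 46), (0, 45), (2, 45), (4, 46), (6, 44), (8, 45), (10, 45), (12, 44), (14, 43), (16, 44), (18, 47), (20, 43), (22, 43), (24, 42), (26, 41), (28, 40), (30, 40)]
x 0 along y z56 [(-30, 44), (-28, 45), (-26, 46), (-24, 45), (-22, 166), (-20, 251), (-18, 250), (-16, 250), (-14, 223), (-12, 152), (-10, 126), (-8, 126), (-6, 128), (-4, 127), (-2, 127), (0, 127), (2, 126), (4, 126), (6, 126), (8, 125), (10, 123), (12, 179), (14, 218), (16, 231), (18, 232), (20, 148), (22, 36), (24, 37), (26, 35), (28, 36), (30, 35)]
```

Run:
```python
from plant import env
print(env.hand_in())
```

```text
the job is handed in; nothing more can be done
None
```

The job is done and handed in at about 26 s. I pulled the collar straight off past the detent and put it in the tray, then did the same with the spacer. I then slid the coupon off, level and without touching the rod, and stood it in the rack's slot at +30 mm.

**Last checks:**
- **Coupon in the rack:** Contact was felt at the seating height. In the final wrist image its top edge runs from about 27 to 35 mm along the rack, with the full 8 mm thickness visible, so it stands upright in the slot.
- **Other coupon:** Its edge runs from about -35 to -27 mm, so it is still standing in its slot.
- **Collar and spacer:** Both were lying in the tray the last time I looked, just after the coupon came off the rod. I did not check the tray again after placing the coupon.
- **Robot:** The gripper was open and clear of everything, about 180 mm above the bench, at hand-in.

**What was not ideal or did not agree:**
- **Collar grip and release:** The first grip was too high, so I released and gripped again lower. It was let go about 5 mm above the tray floor.
- **Upward push:** Closing the jaws on the spacer and the coupon pressed them down on the rod with about 7 N. I removed this by lifting slightly before sliding them off.
- **Camera mismatch:** One wrist view put the rod tip about 2–3 mm off. A closer view of the rack agreed with my rack position to about 0.5 mm.
- **No final picture viewed:** I had used all 12 views, so the last rack check was made from pixel measurements.

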